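# Shoot the bolt of the drill lock-box past its spring safety catch

## Robot

A 6-joint arm with a two-finger parallel gripper is mounted at the origin on the work surface. World frame = base frame: x ahead of the robot, y to its left, z up, the work surface at z = 0. Lengths are in m, angles in degrees, forces in N, time in s.
With the tool pointing down it reaches from about 0.275 to 0.75 m from the base axis. Payload 10.2 kg.
Tool frame: the origin (TCP) lies between the finger pads; the fingertips stand 25 mm ahead of it and the grasp point (between the pads) lies 6 mm ahead of it (tip_extent is the distance from the TCP to the fingertips, in m); z points along the fingers, y is the line along which they close (so a half turn about z gives the same grasp; the last joint's range is limited). The gripper opens to 88 mm and grips with 3 to 60 N. Pads are 18 mm wide; open, the fingers measure 123 mm over their backs; the gripper's body (75 mm by 187 mm) begins 45 mm behind the grasp point.
Start: joints at [-81.44, 17.928, 85.812, -0, 76.261, -12.8], TCP at [0.191, -0.489, 0.264] pointing down, gripper open.
Joint ranges: [-168.41, 168.41], [-55.51, 124.54], [10.69, 146.95], [-70.63, 250.63], [1, 178], [-165.06, 165.06]. Speed limits (degrees/s): [136.94, 136.94, 172.46, 180, 180, 180].

## Interface

Orientations are given as a 3x3 rotation matrix whose columns are the frame's x, y, z axes.
In Python, from cell import * gives the robot as it stands.
- The arm moves only by the tool arm_command, never from a script. Its argument "motion" is text: rows parted by semicolons, each of 5 numbers parted by spaces: the shift along the tool's x, y, z normalised to -1 to 1, where 1 is 0.12 m, then the turn about the tool's z normalised to -1 to 1, where 1 is 60 degrees, then the gripper command: -1 is shut, 1 is fully open, values between are in proportion. In form: x y z yaw jaw; .... A call has 1 to 12 rows; each row is the pose to reach, as a shift and turn from the pose commanded when the call began, along the tool's axes at that moment; what a row does not reach only later rows make up. A row lasts 1/8 s, in which the tool goes at most 62.5 mm and 10.7 degrees, less where a joint would pass 70% of its speed; a pose out of reach is approached as far as the arm can. A call with a number of a shift or a turn outside -1 to 1 is refused whole. A call with a gripper value outside its range is refused whole. The fingers move at their own pace and stop on an object; "force" is the grip in N (left out, the last holds). Time passes only in rows, so rows that repeat a pose let the fingers close. It gives the time, the measured TCP pose, the force, the opening and the grip force at its end, in the units of the state.
- read_state(): the state, without advancing time (a new reading comes with each control period).
- read_camera(name): name is "scene" or "side" or "wrist"; returns the picture (420x560x3 uint8, red, green, blue); there is no depth.
- camera_params(name): a dict with "camera_matrix" (3x3 intrinsics, pixels), "world_from_camera" (4x4, takes a point from camera to world coordinates); the wrist camera has in their place "mount" (4x4, takes a point from camera to tool coordinates, whose origin is the TCP and whose axes are the flange's). Camera axes: x right, y down, z forward; pixel columns grow to the right and rows downward; lengths in m; the calibration is good to about 2 mm. A picture is of the moment at which its call begins: read the wrist's pose just before it. camera_params takes no time and is no camera call.
- hand_in(): hands the job in; it is judged then, once.
Trained networks look in the newest picture that a camera, given by its name, has taken for a name from the list of things; names that differ only in an ending like _2 or _b are one class to them, and where a whole thing is asked for, a point or a joint stands for the part that bears it (a point fixed in the world has none). Each returns a list of dicts, best first, with "conf" (0 to 1); they miss things now and then, are a little off and sometimes report something else, mostly with a low value. They report only what shows in the picture. A call takes as long as a camera call.
- spot_in(camera, label): "extent" ([left, top, right, bottom] in pixels, round what is visible of it).
- tip_of(camera, label): "xy" ([column, row] in pixels: a listed point, or the origin of a listed thing).
The state is a dict: "t": time; "joints": joint angles; "joint_velocities": joint speeds; "effort": joint torques, N m; "eef_pos": TCP position; "eef_rot": TCP orientation; "ft_force": force on the tool from outside, world axes, zero at the start; "wrist_torque": the same for the moment, N m; "opening": finger opening in m; "gripper_force": force on a finger pad.
Only numpy, scipy, OpenCV 4.12 (cv2) and the standard library are available. Lean on these libraries where they do the work, as an engineer would, in place of code of your own. Each camera call takes 0.05 s, during which the arm holds its last target. There are 200 camera calls.

## Task

Lock the plywood box on the bench: press the bolt's spring safety bar fully down with one fingertip and, keeping it down all the while, push the bolt's upright tab with the other fingertip until the bolt is fully home in its keeper. Then let the bar spring back up and take the hand away. Nothing needs to be gripped or lifted; leave everything else where it lies.

Things in the scene. Friction and masses are not known exactly. Their poses are not given: they have to be found in the camera images.
- case: Low plywood lock-box fixed to the bench, 260 (its x) by 240 (its y) by 80 high; origin: centre of its underside, z up; box coordinates below are mm in this frame. Flat top at z = 80: lid x -130 to 62, rear deck x 65 to 130. On the lid a metal lock: a round bolt bar, 12 diameter, along x at y = -28, z = 92, and beside it a sprung safety bar at y = +28. The bolt goes home towards +x
- keeper (a point): centre of the keeper, the loop on the rear deck that the bolt's end enters, box (83, -28, 92), 10 long in x. It and two like guide loops on the lid (x -52 to -42 and 50 to 60) span y -40 to -16, tops at z = 104; all other fixed lock parts are lower, so fingertips above z = 106 clear them
- bolt (a joint): bolt travel in m along the box's +x: 0 drawn right back, 0.050 fully home at its stop. Starts between 0 and 0.006, slides with about 1.5 to 2 N of friction and stays where it is left. The safety bar's tooth blocks it at about 0.008 while the bar is up; past 0.044 the tooth can rise behind it and lock it
- tab (a point): centre of the rear face (the face to push, looking to the box's -x) of the bolt's upright steel thumb tab, 10 thick (x), 24 wide (y), its top at box z = 138, this point at z = 116. With the bolt at 0 it is at box x = -30, y = -28; it moves with the bolt
- catch (a joint): how far the safety bar is pressed down, m: 0 up, 0.010 hard down at its stop. Spring: about 2 N to start, 8 N at the stop. The bolt is free only with the bar more than 0.005 down; less than 0.006 down with the bolt part way counts as letting it up
- bar_top (a point): centre of the top face of the safety bar, a flat dark steel bar 106 long (box x -75 to 31), 32 wide (box y 12 to 44), top level at box z = 120 when up and 110 when hard down. It moves straight down wherever it is pressed and never sideways: a fingertip can slide along it. A finger at the same height at y = -28 meets only the tab
- bit_tin: black screwdriver-bit tin, 45 x 28 x 18, loose on the lid at box y about -96; origin under its centre; leave alone
- hole_saw: short steel hole-saw ring, 34 diameter, 32 high, loose on the lid at box y about +92; origin under its centre; leave alone
- drill: cordless drill standing on its battery on the bench, 215 high; origin under the battery; leave alone
- battery: spare drill battery, 100 x 70 x 57, on the bench; origin under its centre; leave alone
- tape: tape measure, 75 x 45 x 70, on the bench; origin under its centre; leave alone
- screwdriver: screwdriver lying on the bench; leave alone

How it is judged:
By the outcome, as a careful person would: the job done as asked, in the order asked, and still so for the second after the job is handed in, with the robot touching nothing.
It also fails if it takes over 40 s, if anything falls off the work surface, if the arm or the gripper's body presses on something with over 40 N, if the wrist force passes 120 N, or if a joint passes its speed limit or range.

## Working session

There is one attempt and no reset: what is moved stays moved. The work goes in short steps, Python scripts to look and compute and a tool call to move; the robot and the scene stay as the last step left them, time stands still between calls to the robot, and variables do not carry over. Pictures are saved under pics/ and viewed, at most 10 in all, crops included, and the job is handed in when it is done.

Besides the shell and the picture viewer there is one more tool, called after "Request:" as name(argument=value, ...), one argument or row to a line, values as JSON. arm_command: Moves the arm, as the interface text tells. Its arguments: {"type":"object","properties":{"motion":{"type":"string"},"force":{"type":"number"}},"required":["motion"]}

```bash
mkdir -p pics; ls; cat > h.py <<'E'
from cell import *
import numpy as np, cv2
def ray(name,px,st=None):
    p=camera_params(name);K=np.array(p["camera_matrix"])
    if "mount" in p:
        st=st or read_state();T=np.eye(4);T[:3,:3]=st["eef_rot"];T[:3,3]=st["eef_pos"];W=T@np.array(p["mount"])
    else: W=np.array(p["world_from_camera"])
    d=W[:3,:3]@np.linalg.inv(K)@np.array([px[0],px[1],1.]);return W[:3,3],d
def atz(name,px,z,st=None):
    o,d=ray(name,px,st);return o+d*(z-o[2])/d[2]
E
python3 - <<'E'
from h import *
st=read_state();print(st["t"],np.round(st["eef_pos"],4),np.round(st["eef_rot"],3).tolist(),st["opening"])
pt={"keeper":.092,"tab":.116,"bar_top":.120,"case":0,"bit_tin":.08,"hole_saw":.08}
for c in ["scene","side","wrist"]:
    im=read_camera(c);cv2.imwrite(f"pics/{c}0.png",im[:,:,::-1])
    for n,z in pt.items():
        for r in tip_of(c,n)[:1]: print(c,n,round(r["conf"],2),np.round(r["xy"]),np.round(atz(c,r["xy"],z,st),4))
E
```

```text
pics
0.0 [ 0.1912 -0.4887  0.2632] [[0.931, 0.364, -0.0], [0.364, -0.931, 0.001], [0.0, -0.001, -1.0]] 0.08828453686051053
scene keeper 0.87 [254. 220.] [ 0.5972 -0.094   0.092 ]
scene tab 0.55 [266. 184.] [ 0.4948 -0.0614  0.116 ]
scene bar_top 0.61 [287. 189.] [ 0.5168 -0.0073  0.12  ]
scene case 0.69 [276. 224.] [ 0.536 -0.04   0.   ]
scene bit_tin 0.51 [254. 177.] [ 0.432  -0.0967  0.08  ]
scene hole_saw 0.44 [146. 186.] [ 0.4536 -0.3913  0.08  ]
side keeper 0.83 [286. 198.] [ 0.5966 -0.1083  0.092 ]
side tab 0.87 [300. 213.] [ 0.4908 -0.0516  0.116 ]
side bar_top 0.84 [278. 215.] [0.5185 0.0011 0.12  ]
side case 0.95 [286. 245.] [ 0.5325 -0.0428  0.    ]
side bit_tin 0.55 [332. 226.] [ 0.4249 -0.102   0.08  ]
side hole_saw 0.58 [267. 246.] [0.4796 0.0752 0.08  ]
```

View pics/scene0.png

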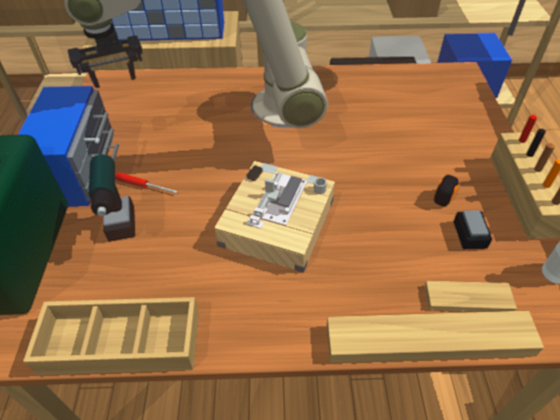

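View pics/side0.png

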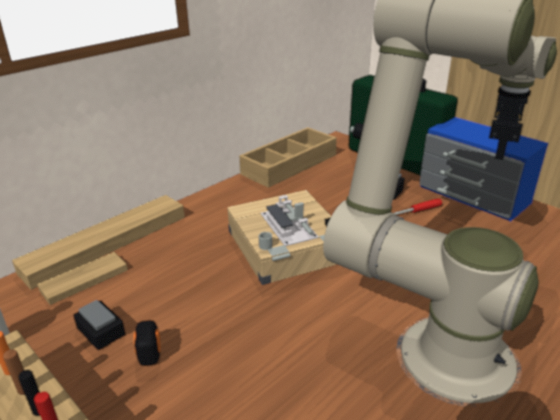

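The scene shows the box near pixels (275,215): tab at (270,185), dark bar at (290,190), keeper at (255,220) and the drill well to its left. Both cameras put the centre near (0.534, -0.041) with the box's +x at about -27°. I'll raise the hand and go over the box for a closer look.

Request:
arm_command(
  motion="0 0 -0.5 0 0; 0.4 -0.2 -0.8 0 0; 0.8 -0.5 -0.8 0 0; 1 -0.6 -0.8 0 0; 1 -0.6 -0.8 0 0",
  force=20,
)

```text
t: 1.68
eef_pos: [0.2775, -0.3772, 0.3601]
eef_rot: [[0.93, 0.367, 0.0], [0.367, -0.93, -0.001], [0.0, 0.001, -1.0]]
ft_force: [-0.7, -0.7, -0.6]
opening: 0.0442
gripper_force: 0.0
```

Request:
arm_command(
  motion="0.5 -0.3 0 0 -0.12; 1 -0.6 0 0 -0.12; 1 -0.6 0 0 -0.12; 1 -0.6 0 0 -0.12",
)

```text
t: 2.17
eef_pos: [0.3622, -0.2681, 0.3596]
eef_rot: [[0.931, 0.365, -0.0], [0.365, -0.931, -0.0], [-0.0, 0.0, -1.0]]
ft_force: [-0.4, -0.2, -0.7]
opening: 0.0386
gripper_force: 0.0
```

Request:
arm_command(
  motion="0.5 -0.3 0 0.15 -0.12; 1 -0.6 0 0.3 -0.12; 1 -0.6 0 0.45 -0.12; 1 -0.6 0 0.6 -0.12; 1 -0.6 0 0.8 -0.12; 1 -0.6 0 0.8 -0.12",
)

```text
t: 2.92
eef_pos: [0.4475, -0.1585, 0.3594]
eef_rot: [[0.893, -0.45, -0.001], [-0.45, -0.893, -0.0], [-0.0, 0.0, -1.0]]
ft_force: [0.4, 0.6, 0.3]
opening: 0.0391
gripper_force: 0.0
```

```bash
python3 - <<'E'
from h import *
st=read_state();print(st["t"],np.round(st["eef_pos"],4),np.round(st["eef_rot"],3).tolist(),st["opening"],np.round(st["joints"],1))
print(np.round(camera_params("wrist")["mount"],3))
c="wrist";im=read_camera(c);cv2.imwrite(f"pics/{c}1.png",im[:,:,::-1])
for n,z in {"keeper":.092,"tab":.116,"bar_top":.120,"case":0,"bit_tin":.08,"hole_saw":.08}.items():
    for r in tip_of(c,n)[:1]: print(c,n,round(r["conf"],2),np.round(r["xy"]),np.round(atz(c,r["xy"],z,st),4))
E
```

```text
2.925 [ 0.4475 -0.1585  0.3594] [[0.893, -0.45, -0.001], [-0.45, -0.893, -0.0], [-0.0, 0.0, -1.0]] 0.03905470546210709 [-33.7   8.5  83.6  -0.   88.   83.1]
[[-0.001 -0.959 -0.283  0.074]
 [ 1.    -0.001 -0.001  0.001]
 [ 0.001 -0.283  0.959 -0.12 ]
 [ 0.     0.     0.     1.   ]]
wrist keeper 0.58 [168.  83.] [ 0.5968 -0.094   0.092 ]
wrist tab 0.83 [180. 186.] [ 0.4945 -0.0542  0.116 ]
wrist bar_top 0.71 [130. 183.] [ 0.5228 -0.008   0.12  ]
wrist case 0.6 [180. 151.] [ 0.532  -0.0361  0.    ]
wrist bit_tin 0.88 [246. 215.] [ 0.4225 -0.0949  0.08  ]
wrist hole_saw 0.78 [105. 231.] [0.4857 0.0766 0.08  ]
```

Request:
arm_command(
  motion="0.1 -0.5 0.2 0 -0.12; 0.2 -1 0.4 0 -0.12; 0.2 -1 0.4 0 -0.12; 0.2 -1 0.4 0 -0.12",
)

```text
t: 3.78
eef_pos: [0.523, -0.0603, 0.3118]
eef_rot: [[0.894, -0.447, -0.0], [-0.447, -0.894, -0.0], [-0.0, 0.0, -1.0]]
ft_force: [-0.6, 0.7, 0.8]
opening: 0.0382
gripper_force: 0.0
```

```bash
cat > m.py <<'E'
from h import *
import sys
st=read_state();print(st["t"],np.round(st["eef_pos"],4),np.degrees(np.arctan2(st["eef_rot"][1][0],st["eef_rot"][0][0])),st["opening"])
c="wrist";im=read_camera(c);cv2.imwrite(f"pics/{sys.argv[1]}.png",im[:,:,::-1])
for n,z in {"keeper":.092,"tab":.116,"bar_top":.120,"case":0,"bit_tin":.08,"hole_saw":.08}.items():
    for r in tip_of(c,n)[:1]: print(c,n,round(r["conf"],2),np.round(r["xy"]),np.round(atz(c,r["xy"],z,st),4))
E
python3 m.py wrist2
```

```text
3.775 [ 0.523  -0.0603  0.3118] -26.570582697368426 0.03824757609238266
wrist keeper 0.59 [279. 104.] [ 0.5977 -0.0941  0.092 ]
wrist tab 0.95 [293. 220.] [ 0.4915 -0.0562  0.116 ]
wrist bar_top 0.67 [232. 218.] [ 0.5217 -0.0044  0.12  ]
wrist bit_tin 0.7 [350. 245.] [ 0.4253 -0.0967  0.08  ]
wrist hole_saw 0.89 [189. 264.] [0.4875 0.0794 0.08  ]
```

View pics/wrist2.png

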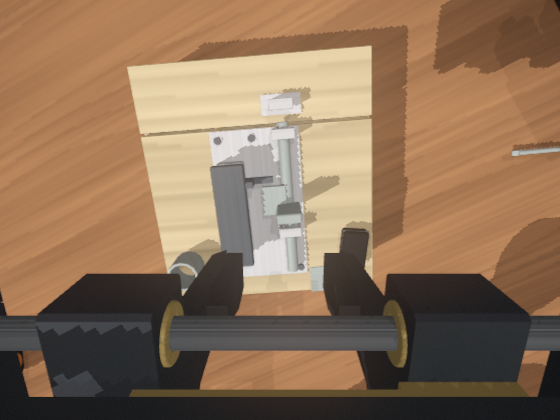

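The wrist view shows the dark bar from (212,168) to (253,265), the tab at about (278,200), the rear box corners at (132,68) and (371,48), and the lid seam from (140,134) to (372,116). I'll fit the box pose from these.

```bash
python3 - <<'E'
from h import *
from scipy.optimize import least_squares
st=read_state()
F=[((130,120,80),(132,68),1),((130,-120,80),(371,48),1),((63.5,120,80),(140,134),1),((63.5,-120,80),(372,116),1),
((31,44,120),(212,168),1),((31,12,120),(245,164),1),((-75,12,120),(253,265),1),((83,-28,92),(279,104),1)]
B=np.array([f[0] for f in F])/1e3
W=np.array([atz("wrist",f[1],b[2],st) for f,b in zip(F,B)])
def g(p,b):
    c,s=np.cos(p[2]),np.sin(p[2]);return np.c_[p[0]+c*b[:,0]-s*b[:,1],p[1]+s*b[:,0]+c*b[:,1]]
r=least_squares(lambda p:(g(p,B)-W[:,:2]).ravel(),[.533,-.04,-.47],loss="soft_l1",f_scale=.003)
p=r.x;print(np.round(p,4),np.degrees(p[2]));print(np.round((W[:,:2]-g(p,B))*1e3,1).tolist())
def box(w): c,s=np.cos(p[2]),np.sin(p[2]);d=np.array(w)[:2]-p[:2];return np.round([c*d[0]+s*d[1],-s*d[0]+c*d[1]],4)
for n,w in dict(tab=[.4915,-.0562],bar=[.5217,-.0044],tabside=[.4908,-.0516],tcp=st["eef_pos"]).items(): print(n,box(w))
R=np.array(st["eef_rot"])
for t in ([-.055,0],[-.039,0]):
    q=g(p,np.array([t]))[0];print(t,q,np.round(R.T@np.r_[q-st["eef_pos"][:2],.145-st["eef_pos"][2]]/.12,3))
# tab top corners in picture at z=.138
print([box(atz("wrist",u,.138,st)) for u in [(264,187),(286,186),(264,216),(288,216),(266,196)]])
E
python3 - <<'E'
import cv2
im=cv2.imread("pics/wrist2.png")[140:290,190:330];cv2.imwrite("pics/crop2.png",cv2.resize(im,None,fx=4,fy=4,interpolation=cv2.INTER_CUBIC))
E
```

```text
[ 0.5304 -0.0391 -0.3937] -22.557120108070677
[[-3.7, -2.7], [-0.8, 2.6], [1.1, 0.2], [1.6, 0.4], [-2.1, -1.5], [-0.5, -1.6], [2.2, 0.3], [1.1, 2.3]]
tab [-0.0294 -0.0307]
bar [-0.0214  0.0287]
tabside [-0.0318 -0.0267]
tcp [ 0.0013 -0.0229]
[-0.055, 0] [ 0.47962715 -0.01801304] [-0.483 -0.157  1.393]
[-0.039, 0] [ 0.49440311 -0.02415071] [-0.35  -0.166  1.393]
[array([ 0.0117, -0.0068]), array([ 0.0111, -0.0268]), array([-0.0157, -0.0044]), array([-0.0174, -0.0266]), array([ 0.0032, -0.0079])]
```

View pics/crop2.png

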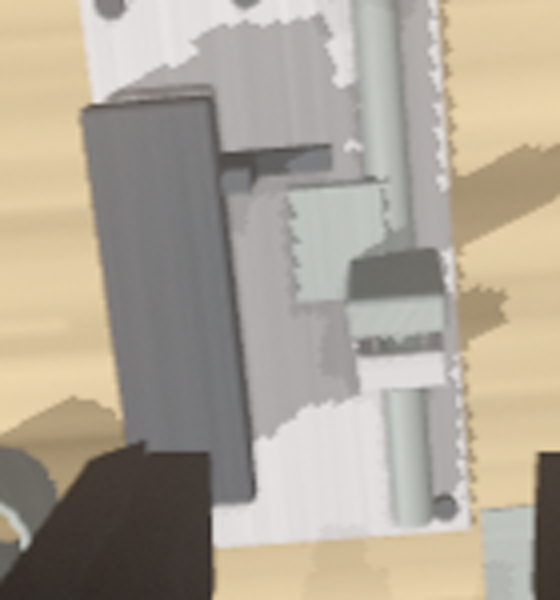

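The crop shows the upright tab's top at about (289,219) in the picture, and nothing standing behind it. The bar is up. The fit (yaw -22.6°) puts the tab's rear face at box x ≈ -30. I'll align the fingers behind the tab and over the bar.

Request:
arm_command(
  motion="-0.25 -0.08 0.2 -0.067 -0.12; -0.48 -0.157 0.5 -0.067 -0.12; -0.48 -0.157 0.9 -0.067 -0.12; -0.48 -0.157 0.9 -0.067 -0.12; -0.48 -0.157 0.9 -0.067 -0.12",
)

```text
t: 4.75
eef_pos: [0.4809, -0.018, 0.2055]
eef_rot: [[0.923, -0.385, 0.002], [-0.385, -0.923, -0.001], [0.002, -0.0, -1.0]]
ft_force: [1.2, 0.7, 0.3]
opening: 0.0386
gripper_force: 0.0
```

```bash
python3 m.py wrist3; python3 - <<'E'
from h import *
for c in("scene","side"):
    im=read_camera(c);u=(170,150,330,280) if c=="scene" else (210,130,360,290)
    cv2.imwrite(f"pics/{c}3.png",cv2.resize(im[u[1]:u[3],u[0]:u[2],::-1],None,fx=3.7,fy=3.7,interpolation=cv2.INTER_CUBIC))
E
```

```text
4.75 [ 0.4809 -0.018   0.2055] -22.64682911170022 0.038634748540090254
wrist keeper 0.85 [326.   8.] [ 0.5963 -0.0956  0.092 ]
wrist tab 0.96 [326. 190.] [ 0.4938 -0.0538  0.116 ]
wrist bar_top 0.88 [237. 180.] [ 0.5227 -0.0047  0.12  ]
wrist case 0.72 [282. 132.] [ 0.5334 -0.0391  0.    ]
wrist bit_tin 0.75 [401. 238.] [ 0.4252 -0.096   0.08  ]
wrist hole_saw 0.94 [169. 248.] [0.4889 0.0769 0.08  ]
```

View pics/wrist3.png

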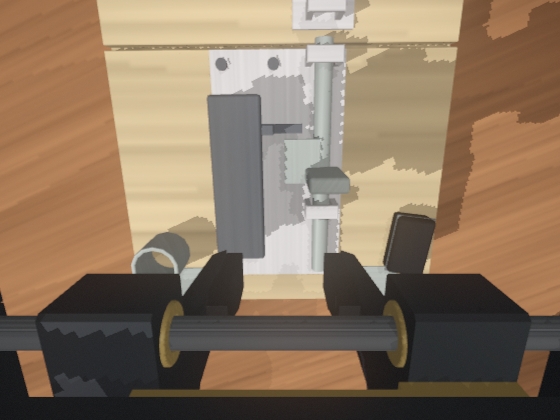

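View pics/side3.png

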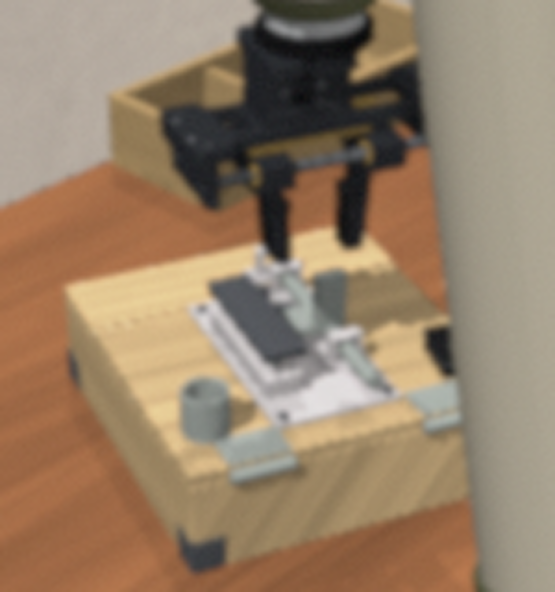

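The wrist view shows the bar at (208..264, 96..258) aligned with the fingers, the tab's top at about (327,175), and the tin and ring well outside. I'll work out positions in the tool frame.

```bash
python3 - <<'E'
from h import *
st=read_state();R=np.array(st["eef_rot"]);e=np.array(st["eef_pos"])
for n,u,z in [("bar",(208,97),.12),("bar",(262,96),.12),("bar",(264,258),.12),("bar",(218,256),.12),("keep",(326,8),.092),("tabnet",(326,190),.116),("tabtopR",(309,192),.138),("tabtopR",(349,190),.138),("tabtopF",(305,168),.138),("seam",(104,47),.08),("seam",(458,45),.08)]:
    print(n,np.round(R.T@(atz("wrist",u,z,st)-e)*1e3,1))
E
```

```text
bar [ 82.4 -43.1  84. ]
bar [ 83.  -11.6  84. ]
bar [-19.7 -12.2  84. ]
bar [-18.2 -42.9  84. ]
keep [135.6  27.2 112. ]
tabnet [26.  28.1 88. ]
tabtopR [29.9 15.5 66. ]
tabtopR [31.  38.4 66. ]
tabtopF [43.7 12.9 66. ]
seam [ 115.9 -119.2  124. ]
seam [116.8 117.5 124. ]
```

Tool and box agree: the bar is at tool y -43..-12, the tab at y 15..38, its rear face 26–30 mm ahead. Now I'll descend.

Request:
arm_command(
  motion="0 0 0.2 0 -0.12; 0 0 0.4 0 -0.12; 0 0 0.46 0 -0.12; 0 0 0.46 0 -0.12",
)

```text
t: 5.7
eef_pos: [0.4801, -0.0175, 0.1487]
eef_rot: [[0.923, -0.385, -0.0], [-0.385, -0.923, 0.0], [-0.0, 0.0, -1.0]]
ft_force: [-0.7, 0.6, 0.7]
opening: 0.0388
gripper_force: 0.0
```

Request:
arm_command(
  motion="0 0 0.025 0 -0.12; 0 0 0.05 0 -0.12; 0 0 0.075 0 -0.12; 0 0 0.075 0 -0.12",
)

```text
t: 6.2
eef_pos: [0.4804, -0.0176, 0.1399]
eef_rot: [[0.923, -0.385, 0.001], [-0.385, -0.923, -0.0], [0.001, -0.0, -1.0]]
ft_force: [0.9, -0.6, 5.1]
opening: 0.0389
gripper_force: 2.5
```

Request:
arm_command(
  motion="0 0 0.02 0 -0.12; 0 0 0.04 0 -0.12; 0 0 0.045 0 -0.12; 0 0 0.045 0 -0.12",
)

```text
t: 6.7
eef_pos: [0.4805, -0.0175, 0.1351]
eef_rot: [[0.923, -0.384, 0.002], [-0.384, -0.923, -0.0], [0.002, -0.0, -1.0]]
ft_force: [-2.1, 0.5, 11.8]
opening: 0.0389
gripper_force: 5.7
```

Hard down (11.8 N, tip at 110 mm). Now I'll slide forward and push the tab.

Request:
arm_command(
  motion="0.05 0 0.004 0 -0.12; 0.1 0 0.004 0 -0.12; 0.15 0 0.004 0 -0.12; 0.2 0 0.004 0 -0.12; 0.25 0 0.004 0 -0.12; 0.25 0 0.004 0 -0.12",
)

```text
t: 7.45
eef_pos: [0.5063, -0.028, 0.135]
eef_rot: [[0.924, -0.384, -0.004], [-0.384, -0.924, 0.002], [-0.005, -0.0, -1.0]]
ft_force: [-16.0, 5.4, 25.2]
opening: 0.0387
gripper_force: 12.7
```

Request:
arm_command(
  motion="0.05 0 0 0 -0.12; 0.1 0 0 0 -0.12; 0.15 0 0 0 -0.12; 0.2 0 0 0 -0.12; 0.25 0 0 0 -0.12; 0.25 0 0 0 -0.12",
)

```text
t: 8.2
eef_pos: [0.5343, -0.0395, 0.1351]
eef_rot: [[0.923, -0.384, -0.003], [-0.384, -0.923, 0.002], [-0.004, -0.001, -1.0]]
ft_force: [-13.5, 5.0, 22.0]
opening: 0.0389
gripper_force: 11.2
```

```bash
python3 m.py wrist4
```

```text
8.2 [ 0.5343 -0.0395  0.1351] -22.557880272171417 0.03888581536918588
wrist keeper 0.84 [336. 102.] [ 0.5967 -0.0931  0.092 ]
wrist tab 0.56 [340. 258.] [ 0.5332 -0.0678  0.116 ]
wrist bar_top 0.87 [229. 316.] [ 0.5273 -0.0095  0.12  ]
wrist case 0.93 [282. 210.] [ 0.5332 -0.0387  0.    ]
```

View pics/wrist4.png

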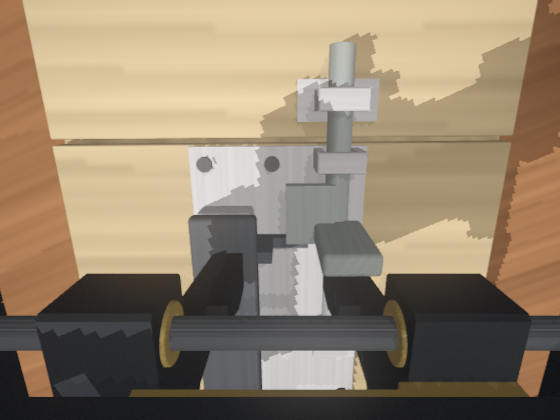

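The finger pushes the tab (its top at about (347,250)) and the bolt's end has passed the keeper (343,50–100); the bar is down. Now I'll push on to the stop.

Request:
arm_command(
  motion="0.02 0 0 0 -0.12; 0.04 0 0 0 -0.12; 0.05 0 0 0 -0.12; 0.05 0 0 0 -0.12",
)

```text
t: 9.05
eef_pos: [0.5392, -0.0415, 0.135]
eef_rot: [[0.923, -0.384, -0.005], [-0.384, -0.923, 0.002], [-0.006, -0.0, -1.0]]
ft_force: [-16.5, 7.4, 24.6]
opening: 0.0386
gripper_force: 13.1
```

Request:
arm_command(
  motion="0.02 0 0 0 -0.12; 0.03 0 0 0 -0.12; 0.03 0 0 0 -0.12",
)

```text
t: 9.43
eef_pos: [0.5396, -0.0417, 0.135]
eef_rot: [[0.923, -0.384, -0.014], [-0.384, -0.923, 0.005], [-0.015, 0.0, -1.0]]
ft_force: [-36.3, 13.5, 37.5]
opening: 0.0386
gripper_force: 23.8
```

The force jumped with no travel: the bolt is on its stop at 50 mm. I'll ease off, lift straight up, and check.

Request:
arm_command(
  motion="-0.03 0 0 0 -0.12; -0.04 0 -0.04 0 -0.12; -0.05 0 -0.1 0 -0.12; -0.05 0 -0.2 0 -0.12; -0.05 0 -0.4 0 -0.12; -0.05 0 -0.8 0 -0.12; -0.05 0 -1 0 -0.12; -0.05 0 -1 0 -0.12; -0.05 0 -1 0 -0.12",
)

```text
t: 10.55
eef_pos: [0.5383, -0.0419, 0.2523]
eef_rot: [[0.923, -0.385, -0.002], [-0.385, -0.923, 0.0], [-0.002, 0.0, -1.0]]
ft_force: [0.6, -0.1, -0.9]
opening: 0.0386
gripper_force: 0.0
```

```bash
python3 m.py wrist5
```

```text
10.55 [ 0.5383 -0.0419  0.2523] -22.626918990061128 0.03855891339086622
wrist keeper 0.91 [314. 112.] [ 0.5968 -0.0938  0.092 ]
wrist tab 0.95 [318. 195.] [ 0.5374 -0.0719  0.116 ]
wrist bar_top 0.71 [248. 246.] [ 0.5198 -0.0034  0.12  ]
wrist case 0.94 [282. 186.] [ 0.532  -0.0381  0.    ]
wrist bit_tin 0.71 [376. 279.] [ 0.4266 -0.0945  0.08  ]
wrist hole_saw 0.63 [190. 286.] [0.4901 0.0774 0.08  ]
```

View pics/wrist5.png

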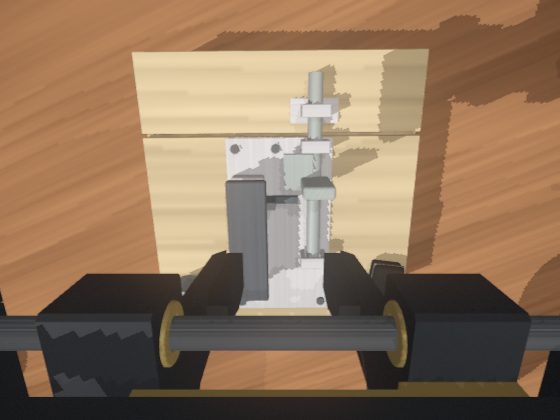

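The tab sits 63 mm behind the keeper, so box x ≈ 20 and the bolt is fully home; its end is through the keeper at (315,75–110). A quick check that the bar (227..268, 181..301) is up:

```bash
python3 - <<'E'
from h import *
st=read_state();R=np.array(st["eef_rot"]);e=np.array(st["eef_pos"])
for z in(.12,.11):
    q=[R.T@(atz("wrist",u,z,st)-e)*1e3 for u in[(227,181),(266,180),(268,301),(314,112)]]
    print(z,"len",q[1][0]-q[2][0],"wid",q[1][1]-q[0][1])
k=R.T@(atz("wrist",(314,112),.092,st)-e)*1e3
for z in(.12,.11): print("front edge to keeper (52)",k[0]-(R.T@(atz("wrist",(246,180.5),z,st)-e))[0]*1e3)
E
```

```text
0.12 len 106.32620926245028 wid 30.24888791550196
0.11 len 110.51874623123514 wid 31.44162846113109
front edge to keeper (52) 50.85601219542093
front edge to keeper (52) 52.85851551228411
```

The length matches 106 mm at the "up" height, so the bar has sprung back. The hand is well clear of the box.

```bash
python3 -c "
from cell import *
print(hand_in())"
```

```text
the job is handed in; nothing more can be done
None
```

The box is locked and handed in: the bolt went fully home with the safety bar held down, the bar has sprung back up, and the hand is clear above the box, all in about 11 s.

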